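Lay a welded post foot on its side against the bench stop

TASK

Push the standing red post, without gripping or lifting it, until the front edge of its foot plate sits flush against the yellow stop bar. Then tip it slowly over the bar with a fingertip so that it comes down gently on its side with the top of the tube on the rubber-topped wooden block, ready for welding under the foot. Leave the spray bottle, the tin and the magnet where they are, and finish clear of everything with the post lying still.

Things in the scene. Friction and masses are not known exactly. Their poses are not given: they have to be found in the camera images.
- stop: Yellow steel stop bar screwed to the bench: 25 mm deep (x), 240 mm long (y), 16 mm high. Origin on the bench at the middle of its near face, the face the foot is pushed against. Its x axis is level and points over the bar towards the rest block: the direction in which to push and tip. Its y axis runs along the bar. It cannot move.
- rest: Wooden rest block with a black rubber top, fixed to the bench beyond the stop bar: 60 mm (x, the stop's x direction) by 140 mm (y), 52 mm high. Origin at the centre of its underside, 155 mm beyond the near face of the stop.
- post: Loose welded post, 0.7 to 1 kg, bottom-heavy: steel foot plate 130 (x) x 90 x 8 mm; upright red square tube 30 x 30 mm, axis 20 mm ahead (+x) of the origin, 188 mm tall in all. Origin: centre of the plate's underside; z along the tube; x towards the edge that goes to the stop. Starts 15 to 50 mm short of the stop. Slides (3 to 8 N) without tipping if pushed low: plate edge, or tube 30 mm up.
- post_edge (a point): Point of the post: middle of the lower front edge of the foot plate (65 mm along the post's x from its origin), which goes against the stop and stays at the bench while it tips. The post starts turned up to 0.15 rad from the stop; one corner of this edge meets the stop first, and the post must then be pushed round about that corner (the rear of the plate also moving sideways) until the edge is flush; a straight push at the rear can jam by friction.
- post_top (a point): Point of the post: centre of the tube's top end, 188 mm above the plate's underside. Pushing near here tips it (3 to 5 N). Let go below about 65 degrees of lean it falls back; past about 70 it goes over by itself; it lies at about 80 degrees, on the plate's front edge and the block.
- spray: Bystander: green spray bottle with a blue label and red cap, diameter 56 mm, 170 mm tall, standing. Origin at the centre of its underside.
- tin: Bystander: grey tin with a green label, diameter 68 mm, 75 mm tall, standing. Origin at the centre of its underside.
- magnet: Bystander: orange welding magnet with a steel edge, about 54 x 57 mm and 20 mm high, lying flat. Origin at the centre of its underside.

How it is judged (in metres and radians):
On the way:
1. the post stands upright with the front edge of its foot flush against the stop bar (within 6 mm and 0.08 rad) (x of post_edge in the frame of stop above -0.006 m and angle between the x axis of post and the x axis of stop, either way round below 0.08 rad and angle between post's own z axis and vertical below 0.08 rad), for 0.2 s.
At the end, for the whole second after the job is handed in: The post lies still on its side (leaning 74 to 86 degrees from upright), its foot's front edge no more than 25 mm from the stop bar's near face and within 60 mm of the bar's middle, the tube's end resting on the block (angle between post's own z axis and vertical between 1.3 and 1.5 rad and x of post_edge in the frame of stop between -0.025 and 0.006 m and y of post_edge in the frame of stop between -0.06 and 0.06 m and x of post_top in the frame of rest between -0.05 and 0.05 m and y of post_top in the frame of rest between -0.07 and 0.07 m and contact force between post and rest above 0.2 N and linear speed of post below 0.02 m/s and angular speed of post below 0.1 rad/s); the robot touches nothing.
It fails at once if the post falls, is flung or lands hard (turns faster than 2.4 rad/s) (angular speed of post above 2.4 rad/s).
It fails at once if the post is lifted, or tipped another way (front edge of the foot more than 20 mm off the bench) (height (world z) of post_edge above 0.02 m).
It fails at once if the spray bottle, the tin or the magnet is moved more than 20 mm (distance of any of spray, tin, magnet from where it was at the start of the episode above 0.02 m).
It also fails if it takes over 72 s, if anything falls off the work surface, if the arm or the gripper's body presses on something with over 40 N, if the wrist force passes 120 N, or if a joint passes its speed limit or range.

ROBOT

A 6-joint arm with a two-finger parallel gripper is mounted at the origin on the work surface. World frame = base frame: x ahead of the robot, y to its left, z up, the work surface at z = 0. Lengths are in mm, angles in degrees, forces in N, time in s.
With the tool pointing down it reaches from about 300 to 850 mm from the base axis. Payload 4.2 kg.
Tool frame: the origin (TCP) lies on the centre line of the jaws, within the pads' length; the fingertips stand 14 mm ahead of it and the grasp point (between the pads) lies 5 mm behind it (env.finger_overhang is the z of the fingertips in the tool frame, in mm); z points along the fingers, y is the line along which they close (so a half turn about z gives the same grasp; the last joint's range is limited). The gripper opens to 91 mm and grips with 3 to 60 N. Pads are 32 mm wide; open, the fingers measure 118 mm over their backs; the gripper's body (76 mm by 178 mm) begins 60 mm behind the grasp point.
Start: joints at [63.598, 18.312, 89.639, -0, 72.044, -1.146], TCP at [245.336, 520.053, 201.676] pointing down, gripper open.
Joint ranges: [-177.97, 177.97], [-48.28, 115.42], [12.27, 149.76], [-77.06, 257.06], [2.81, 150.46], [-146.56, 146.56]. Speed limits (degrees/s): [147.25, 147.25, 180, 180, 180, 180].

INTERFACE

Orientations are given as [roll, pitch, yaw] about the fixed x, y, z axes, in that order (R = Rz(yaw) Ry(pitch) Rx(roll)).
In Python, from workcell import sensors, viewer, env gives the robot as it stands. The module is installed in compiled form; this text tells all that it offers.
- The arm moves only by the tool step_arm, never from a script. Its argument "plan" is one flat list of numbers, 6 for each row, row after row: the shift along the tool's x, y, z in cm, then the turn, a rotation vector about the tool's x, y, z in rad. In form: [x, y, z, wx, wy, wz, x, y, z, wx, wy, wz, ...]. A call has 1 to 5 rows; each row shifts and turns the commanded pose from where the row before left it, along the tool's axes as they then stand; what a row does not reach is not made up. A row lasts 1/12 s, in which the tool goes at most 41.7 mm and 7.16 degrees, less where a joint would pass 70% of its speed; a pose out of reach is approached as far as the arm can. A call is refused whole if a number of a shift passes 4.17 or a number of a turn 0.125, either way. A call with a gripper value outside its range is refused whole. "hand" is the finger opening in cm, from 0 to 9.12, set as the call begins (left out, the last holds). The fingers move at their own pace and stop on an object; "newtons" is the grip in N (left out, the last holds). Time passes only in rows, so rows that do not move let the fingers close. It gives the time, the measured TCP pose, the force, the opening and the grip force at its end, in the units of the state.
- sensors.state(): the state, without advancing time (a new reading comes with each control period).
- viewer.grab_frame(name): name is "scene" or "top"; returns a dict with "img" (400x640x3 uint8, red, green, blue), "fx", "fy", "cx", "cy" (pixels), "position" and "attitude" of the camera in the world. Camera axes: x right, y down, z forward; pixel columns grow to the right and rows downward; lengths in mm; the calibration is good to about 2 mm. A picture is of the moment at which its call begins. There is no depth.
- env.job_done(): hands the job in; it is judged then, once.
Trained networks look in a picture, given as the dict that the camera call returned (one of the last four; its "shot" number tells which), for a name from the list of things; names that differ only in an ending like _2 or _b are one class to them, and where a whole thing is asked for, a point or a joint stands for the part that bears it (a point fixed in the world has none). Each returns a list of dicts, best first, with "score" (0 to 1); they miss things now and then, are a little off and sometimes report something else, mostly with a low value. They report only what shows in the picture. A call takes as long as a camera call.
- viewer.boxes_of(name, picture): "location" ([column, row] in pixels, amid what is visible of it).
- viewer.pinpoint(name, picture): "location" ([column, row] in pixels: a listed point, or the origin of a listed thing).
The state is a dict: "time_s": time; "qpos": joint angles; "qvel": joint speeds; "effort": joint torques, N m; "ee_pos": TCP position; "ee_rot": TCP orientation; "force": force on the tool from outside, world axes, zero at the start; "torque": the same for the moment, N m; "gripper_width": finger opening in mm; "gripper_force": force on a finger pad.
Only numpy, scipy, OpenCV 4.12 (cv2) and the standard library are available. Lean on these libraries where they do the work, as an engineer would, in place of code of your own. Each camera call takes 0.05 s, during which the arm holds its last target. There are 200 camera calls.

## Working session

There is one attempt and no reset: what is moved stays moved. The work goes in short steps, Python scripts to look and compute and a tool call to move; the robot and the scene stay as the last step left them, time stands still between calls to the robot, and variables do not carry over. Pictures are saved under pics/ and viewed, at most 10 in all, crops included, and the job is handed in when it is done.

Besides the shell and the picture viewer there is one more tool, called after "Emit:" as name(argument=value, ...) on one line, values as JSON. step_arm: Moves the arm, as the interface text tells. Its arguments: {"type":"object","properties":{"plan":{"type":"array","items":{"type":"number"}},"hand":{"type":"number"},"newtons":{"type":"number"}},"required":["plan"]}

```bash
mkdir -p pics
cat > h.py <<'E'
import numpy as np, cv2
from scipy.spatial.transform import Rotation as R
from workcell import sensors, viewer, env
def Rm(f):
    a=np.array(f["attitude"],float)
    return a if a.shape==(3,3) else R.from_euler('xyz',a,degrees=True).as_matrix()
def ray(f,p):
    d=Rm(f)@np.array([(p[0]-f["cx"])/f["fx"],(p[1]-f["cy"])/f["fy"],1.]); return np.array(f["position"],float),d
def at_z(f,p,z):
    o,d=ray(f,p); return o+d*(z-o[2])/d[2]
def proj(f,P):
    c=Rm(f).T@(np.array(P,float)-f["position"]); return np.array([f["fx"]*c[0]/c[2]+f["cx"],f["fy"]*c[1]/c[2]+f["cy"]])
def tri(fs,ps):
    A=np.zeros((3,3));b=np.zeros(3)
    for f,p in zip(fs,ps):
        o,d=ray(f,p); d/=np.linalg.norm(d); M=np.eye(3)-np.outer(d,d); A+=M;b+=M@o
    return np.linalg.solve(A,b)
Z=dict(stop=0,rest=0,post=0,post_edge=0,post_top=188,spray=0,tin=0,magnet=0)
def grab(n,fn=None):
    f=viewer.grab_frame(n)
    if fn: cv2.imwrite('pics/'+fn,cv2.cvtColor(f["img"],cv2.COLOR_RGB2BGR))
    return f
E
python3 - <<'E'
from h import *
print(sensors.state())
for n in("scene","top"):
    f=grab(n,n+'0.png'); print(n,f["attitude"],f["position"],f["fx"])
    for k in Z:
        r=viewer.pinpoint(k,f)
        for q in r[:2]: print(k,q["score"],q["location"],at_z(f,q["location"],Z[k]).round(1))
E
```

```text
{'time_s': 0.0, 'qpos': array([ 6.35979706e+01,  1.83518588e+01,  8.97065993e+01, -6.57051008e-04,
        7.20424087e+01, -1.14481063e+00]), 'qvel': array([-0.02202108,  0.11749406, -0.02985415, -0.01586897,  0.00953559,
        0.12766359]), 'effort': array([-9.20671519e-04, -4.12463057e+01, -2.31965446e+01,  7.25851860e-02,
        4.58583457e-02, -1.26292921e-04]), 'ee_pos': array([245.10349112, 519.56738985, 200.81679751]), 'ee_rot': array([-1.79899141e+02, -1.39069493e-03,  1.54742983e+02]), 'force': array([ 0.0866868 , -0.53947959,  0.40611261]), 'torque': array([0.00240158, 0.02345833, 0.02545154]), 'gripper_force': 0.0, 'gripper_width': 91.24507415115532}
scene [-148.43452069    0.29529897   36.41601949] [ 807.66038555 -346.12446567  820.88820683] 362.42328659757237
stop 0.81 [310.4, 217.6] [525.2 -15.2   0. ]
stop 0.4 [271.8, 227.7] [464.3 -95.5   0. ]
rest 0.69 [361.6, 189.9] [585.1 132.4   0. ]
post 0.82 [272.7, 229.0] [468.5 -97.    0. ]
post_edge 0.78 [297.4, 218.5] [500.  -36.9   0. ]
post_top 0.92 [272.9, 182.2] [475.9 -70.9 188. ]
spray 0.86 [318.0, 142.7] [394.  193.8   0. ]
tin 0.85 [406.5, 247.3] [763.4  58.3   0. ]
magnet 0.95 [312.8, 305.5] [ 664.  -188.6    0. ]
top [-169.91352682    1.11268056  -90.35473764] [460.65095333 -14.75367824 842.62246776] 384.12971045925764
stop 0.7 [297.3, 144.2] [756.2  55.5   0. ]
stop 0.61 [329.9, 246.7] [520.8 -17.1   0. ]
rest 0.88 [266.3, 215.1] [592.  123.7   0. ]
rest 0.36 [328.1, 247.3] [519.5 -13.1   0. ]
post 0.85 [365.1, 269.3] [471.6 -92.6   0. ]
post_edge 0.57 [334.6, 259.0] [494.1 -27.    0. ]
post_top 0.78 [366.1, 263.2] [479.2 -77.2 188. ]
spray 0.68 [233.2, 306.0] [395.9 191.    0. ]
tin 0.81 [299.5, 142.5] [760.2  50.4   0. ]
tin 0.33 [405.0, 183.1] [ 661.8 -186.9    0. ]
```

Run:
```python
import cv2
a=cv2.imread('pics/scene0.png')[100:340,170:490];b=cv2.imread('pics/top0.png')[110:350,180:500]
cv2.imwrite('pics/c0.png',cv2.resize(cv2.vconcat([a,b]),None,fx=1.25,fy=1.25,interpolation=cv2.INTER_CUBIC))
a=cv2.resize(b,(800,600),interpolation=cv2.INTER_CUBIC);cv2.imwrite('pics/c1.png',a)
```

```text
(no output)
```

View pics/scene0.png

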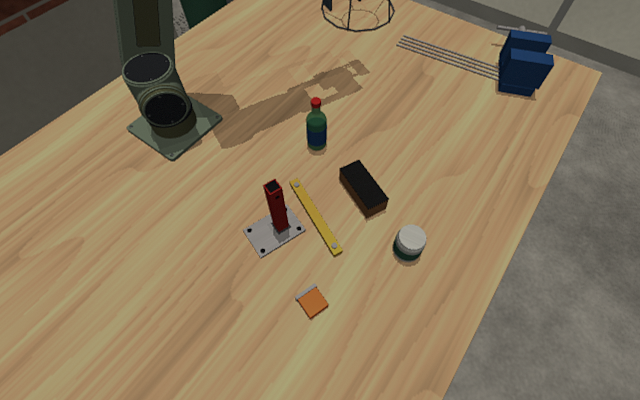

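View pics/c1.png

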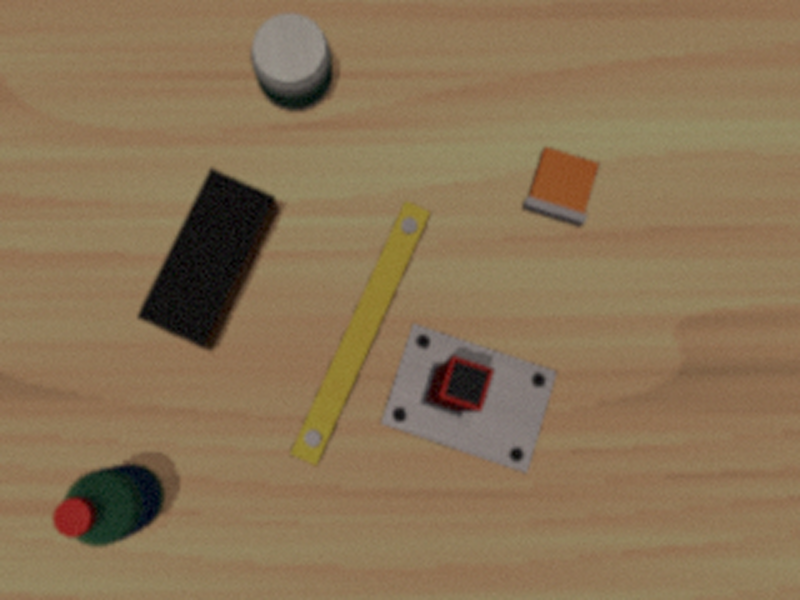

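The views show the post at about (445,390) in the crop, near side of the yellow bar (405,203)–(318,465). The rest block is to the left at (210,260), and the bystanders are clear of the path. Next I get the bar and plate angles from their corners.

```bash
cat >> h.py <<'E'
def plate(f):  # bar frame from yellow mask
    hsv=cv2.cvtColor(f["img"],cv2.COLOR_RGB2HSV)
    m=cv2.inRange(hsv,(22,150,90),(32,255,255))
    n,l,s,c=cv2.connectedComponentsWithStats(m); i=1+np.argmax(s[1:,4])
    p=np.argwhere(l==i)[:,::-1]; 
    P=np.array([at_z(f,q,16)[:2] for q in p],np.float32)
    return cv2.minAreaRect(P)
E
python3 - <<'E'
from h import *
t=grab("top"); print("bar rect",plate(t))
cr=lambda u,v,z:at_z(t,(180+u*.4-.3,110+v*.4-.3),z)[:2]
for n,q in dict(bar=[(405,203),(430,212),(318,465),(291,455)],).items(): print(n,[cr(*k,16).round(1).tolist() for k in q])
pc=np.array([cr(*k,8) for k in [(414,325),(383,423),(527,472),(555,370)]]); print(pc.round(1).tolist())
print("center",pc.mean(0)); d=(pc[0]+pc[1]-pc[2]-pc[3]); print("post ang",np.degrees(np.arctan2(d[1],d[0])))
e=pc[0]+pc[3]-pc[1]-pc[2]; print("post y axis ang",np.degrees(np.arctan2(e[1],e[0])))
rc=np.array([cr(*k,52) for k in [(211,169),(277,198),(212,349),(139,317)]]);print("rest",rc.mean(0),rc.round(1).tolist())
E
```

```text
bar rect ((530.4566650390625, -4.887996673583984), (24.37209701538086, 237.20352172851562), 65.38296508789062)
bar [[641.9, -44.2], [633.5, -66.0], [417.4, 32.3], [425.7, 55.1]]
[[535.2, -50.6], [451.7, -22.8], [410.3, -143.8], [495.5, -170.9]]
center [473.17313565 -97.02667238]
post ang 71.45175971389155
post y axis ang -18.07147490398093
rest [589.28042988 120.69182164] [[665.3, 121.4], [639.4, 65.0], [512.8, 117.6], [539.7, 178.7]]
```

```bash
cat >> h.py <<'E'
YAW=65.4; c,s=np.cos(np.radians(YAW)),np.sin(np.radians(YAW))
O=np.array([525.3,-16.3]); D=np.array([c,s]); N=np.array([-s,c])
def toS(p): p=np.array(p,float)[:2]-O; return np.array([p@D,p@N]).round(1)
def fromS(x,y,z): return np.r_[O+x*D+y*N,z]
def rows(p,r,tgt,yaw,n):  # n equal world steps, tool-frame rows
    R0=R.from_euler('xyz',r,degrees=True); R1=R.from_euler('xyz',[180,0,yaw],degrees=True)
    w=(R0.inv()*R1).as_rotvec(); dp=(np.array(tgt)-p)/n; out=[]
    for i in range(n):
        Ri=R0*R.from_rotvec(w*i/n)
        out.append(np.r_[Ri.inv().apply(dp)/10,w/n].round(3).tolist())
    return out
E
python3 - <<'E'
from h import *
p=np.array([245.3,520,201.7]); r=[180,0,154.74]
a=rows(p,r,[300,350,300],125,5); print(sum(a,[]))
b=rows([300,350,300],[180,0,125],fromS(-201,12,300),YAW,15)
for i in range(0,15,5): print(sum(b[i:i+5],[]))
E
```

```text
[-2.44, -2.608, -1.966, -0.0, -0.0, 0.104, -2.697, -2.341, -1.966, -0.0, -0.0, 0.104, -2.925, -2.049, -1.966, -0.0, -0.0, 0.104, -3.122, -1.735, -1.966, -0.0, -0.0, 0.104, -3.285, -1.402, -1.966, -0.0, -0.0, 0.104]
[-3.471, -1.367, -0.0, 0.0, -0.0, 0.069, -3.557, -1.123, -0.0, 0.0, -0.0, 0.069, -3.627, -0.874, -0.0, 0.0, -0.0, 0.069, -3.678, -0.62, -0.0, 0.0, -0.0, 0.069, -3.713, -0.364, -0.0, 0.0, -0.0, 0.069]
[-3.729, -0.106, -0.0, 0.0, -0.0, 0.069, -3.727, 0.153, 0.0, 0.0, -0.0, 0.069, -3.708, 0.411, 0.0, 0.0, -0.0, 0.069, -3.67, 0.667, 0.0, 0.0, -0.0, 0.069, -3.615, 0.919, 0.0, 0.0, -0.0, 0.069]
[-3.543, 1.168, 0.0, 0.0, -0.0, 0.069, -3.453, 1.41, 0.0, 0.0, -0.0, 0.069, -3.347, 1.646, 0.0, 0.0, -0.0, 0.069, -3.225, 1.874, 0.0, 0.0, -0.0, 0.069, -3.088, 2.093, 0.0, 0.0, -0.0, 0.069]
```

Emit:
step_arm(plan=[-2.44,-2.61,-1.97,0,0,0.104,-2.7,-2.34,-1.97,0,0,0.104,-2.92,-2.05,-1.97,0,0,0.104,-3.12,-1.74,-1.97,0,0,0.104,-3.28,-1.4,-1.97,0,0,0.104], hand=5.0)

```text
time_s: 1.37
ee_pos: [299.9, 348.4, 301.1]
ee_rot: [180.0, 0.0, 124.7]
force: [0.8, 0.6, -0.4]
gripper_width: 60.4
gripper_force: 0.0
```

Emit:
step_arm(plan=[-3.47,-1.37,0,0,0,0.069,-3.56,-1.12,0,0,0,0.069,-3.63,-0.87,0,0,0,0.069,-3.68,-0.62,0,0,0,0.069,-3.71,-0.36,0,0,0,0.069])

```text
time_s: 1.78
ee_pos: [343.4, 167.0, 300.4]
ee_rot: [179.9, -0.0, 105.0]
force: [1.2, -0.2, 0.6]
gripper_width: 49.8
gripper_force: 0.0
```

Emit:
step_arm(plan=[-3.73,-0.11,0,0,0,0.069,-3.73,0.15,0,0,0,0.069,-3.71,0.41,0,0,0,0.069,-3.67,0.67,0,0,0,0.069,-3.61,0.92,0,0,0,0.069])

```text
time_s: 2.2
ee_pos: [387.3, -14.5, 300.5]
ee_rot: [179.9, -0.0, 85.2]
force: [0.0, 0.6, 0.0]
gripper_width: 49.8
gripper_force: 0.0
```

Emit:
step_arm(plan=[-3.54,1.17,0,0,0,0.069,-3.45,1.41,0,0,0,0.069,-3.35,1.65,0,0,0,0.069,-3.22,1.87,0,0,0,0.069,-3.09,2.09,0,0,0,0.069])

```text
time_s: 2.62
ee_pos: [431.4, -195.8, 300.4]
ee_rot: [180.0, -0.0, 65.4]
force: [0.3, 1.1, 0.1]
gripper_width: 49.7
gripper_force: 0.0
```

Emit:
step_arm(plan=[0,0,0,0,0,0])

```text
time_s: 2.7
ee_pos: [432.7, -199.4, 299.5]
ee_rot: [179.9, 0.2, 65.2]
force: [-0.5, 0.6, 0.0]
gripper_width: 50.0
gripper_force: 0.0
```

Emit:
step_arm(plan=[0,0,4,0,0,0,0,0,4,0,0,0,0,0,4,0,0,0,0,0,4,0,0,0,0,0,4,0,0,0])

```text
time_s: 3.12
ee_pos: [431.3, -193.3, 98.8]
ee_rot: [179.9, -0.0, 65.7]
force: [1.3, -1.0, -0.1]
gripper_width: 49.8
gripper_force: 0.0
```

Emit:
step_arm(plan=[0,0,3,0,0,0,0,0,2.5,0,0,0,0,0,1.8,0,0,0,0,0,0.7,0,0,0,0,0,0,0,0,0])

```text
time_s: 3.53
ee_pos: [430.5, -193.0, 18.9]
ee_rot: [-179.8, -0.0, 65.7]
force: [0.7, -0.2, -0.0]
gripper_width: 49.9
gripper_force: 0.0
```

Run:
```python
from h import *
st=sensors.state(); print(st["ee_pos"],st["ee_rot"],st["force"],toS(st["ee_pos"]))
t=grab("top","p1.png")
for k in("post","post_edge","post_top"):
    for q in viewer.pinpoint(k,t)[:1]: print(k,q["score"],q["location"],toS(at_z(t,q["location"],Z[k])))
a=t["img"][150:350,290:450]; cv2.imwrite('pics/p1c.png',cv2.cvtColor(cv2.resize(a,None,fx=3,fy=3,interpolation=cv2.INTER_CUBIC),cv2.COLOR_RGB2BGR))
```

```text
[ 430.49697022 -192.98237771   18.8769245 ] [-1.79799235e+02 -1.23641001e-02  6.56738477e+01] [ 0.68151932 -0.2067542  -0.03268748] [-200.1   12.6]
post 0.61 [365.6, 270.3] [-93.6  18.6]
post_edge 0.98 [335.2, 262.4] [-26.9  30.1]
post_top 0.82 [369.1, 264.0] [-79.6  15.7]
```

View pics/p1c.png

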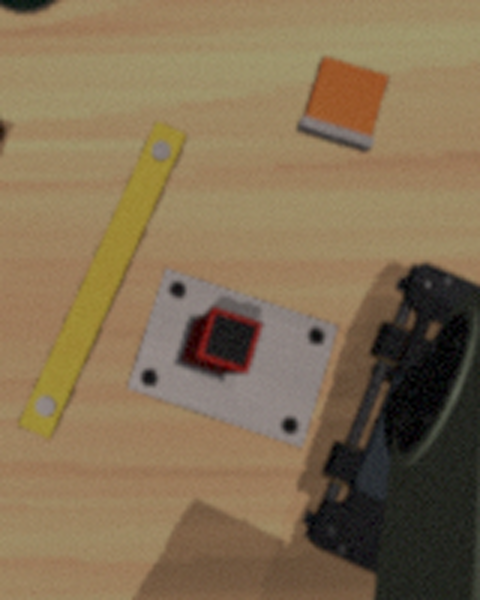

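The crop shows both fingers squared up behind the plate's rear edge, at (385,345) and (343,462). I push now.

Emit:
step_arm(plan=[0.6,0,0,0,0,0,0.6,0,0,0,0,0,0.6,0,0,0,0,0,0.5,0,0,0,0,0,0.5,0,0,0,0,0])

```text
time_s: 4.15
ee_pos: [443.4, -167.5, 20.3]
ee_rot: [180.0, -0.0, 65.7]
force: [0.5, 0.0, -0.3]
gripper_width: 50.0
gripper_force: 0.0
```

Emit:
step_arm(plan=[0.4,0,0,0,0,0,0.4,0,0,0,0,0,0.4,0,0,0,0,0,0.4,0,0,0,0,0,0.3,0,0,0,0,0])

```text
time_s: 4.57
ee_pos: [451.1, -150.5, 20.1]
ee_rot: [-180.0, -0.0, 65.7]
force: [-0.0, 0.1, 0.0]
gripper_width: 50.0
gripper_force: 0.0
```

Run:
```python
from h import *
st=sensors.state(); print(st["ee_pos"],st["ee_rot"],st["force"],toS(st["ee_pos"]))
t=grab("top","p2.png")
for k in("post","post_edge","post_top"):
    for q in viewer.pinpoint(k,t)[:1]: print(k,q["score"],q["location"],toS(at_z(t,q["location"],Z[k])))
a=t["img"][170:330,290:430]; cv2.imwrite('pics/p2c.png',cv2.cvtColor(cv2.resize(a,None,fx=3.7,fy=3.7,interpolation=cv2.INTER_CUBIC),cv2.COLOR_RGB2BGR))
```

```text
[ 451.07621072 -150.53301635   20.08519218] [-1.79997211e+02 -6.21367383e-03  6.56545559e+01] [-0.0024127   0.07339451  0.01703195] [-152.9   11.6]
post 0.65 [365.4, 267.2] [-90.6  12.7]
post_edge 0.7 [336.9, 261.1] [-29.1  26. ]
post_top 0.68 [232.2, 306.9] [ 99.8 173.7]
```

View pics/p2c.png

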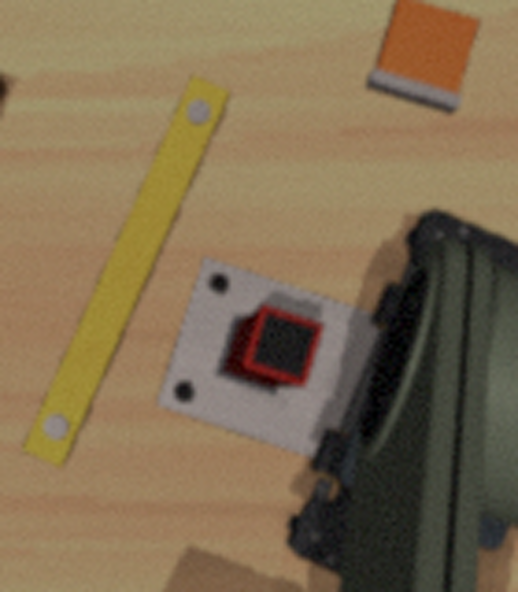

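Run:
```python
from h import *
st=sensors.state(); print(env.finger_overhang,st["ee_pos"],st["force"],st["torque"],[x for x in dir(env) if x[0]!='_'])
f=grab("scene","p3.png")
a=f["img"][130:290,200:360]; cv2.imwrite('pics/p3c.png',cv2.cvtColor(cv2.resize(a,None,fx=3.7,fy=3.7,interpolation=cv2.INTER_CUBIC),cv2.COLOR_RGB2BGR))
for x in(-16,16):
  for y in (-25,-38.5,25,38.5): print(x,y,(3.7*(proj(f,fromS(-152.9+x,11.6+y,6))-[200,130])).round())
```

```text
14.0 [ 450.90203897 -150.93166161   20.1037147 ] [-0.16771417  0.25141083 -0.08541636] [-0.09697846  0.02421794 -0.02142014] ['Unreachable', 'finger_overhang', 'job_done']
-16 -25 [188. 449.]
-16 -38.5 [196. 466.]
-16 25 [158. 388.]
-16 38.5 [151. 372.]
16 -25 [233. 427.]
16 -38.5 [242. 444.]
16 25 [203. 367.]
16 38.5 [195. 351.]
```

View pics/p3c.png

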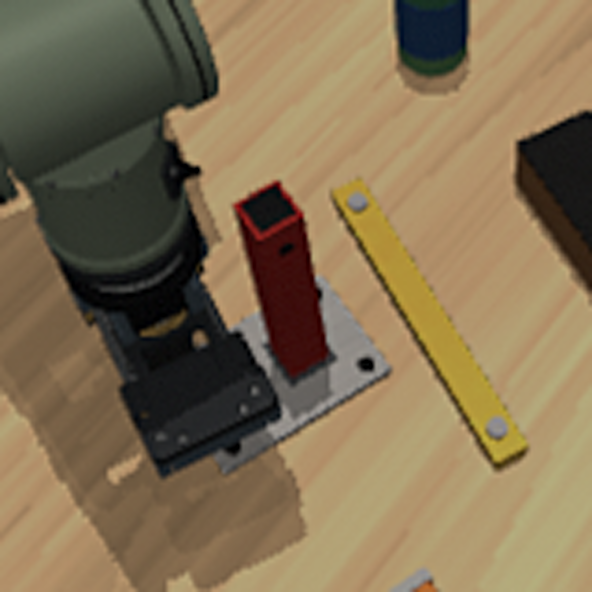

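The fingertips passed over the plate: the post is unmoved, force is zero, and the front edge is still about 28 mm short. I back off and go lower.

Emit:
step_arm(plan=[0,0,-1,0,0,0,-1.7,0,0,0,0,0,-1.7,0,0,0,0,0,-1.4,0,0,0,0,0,0,0,1,0,0,0])

```text
time_s: 5.23
ee_pos: [431.6, -197.1, 21.4]
ee_rot: [179.8, 0.0, 65.5]
force: [0.4, 0.2, -0.8]
gripper_width: 49.9
gripper_force: 0.0
```

Emit:
step_arm(plan=[0,0,0.1,0,0,0,0,0,0.1,0,0,0,0,0,0.1,0,0,0,0,0,0,0,0,0,0,0,0,0,0,0])

```text
time_s: 5.65
ee_pos: [431.4, -194.5, 17.3]
ee_rot: [180.0, -0.0, 65.7]
force: [-0.2, -0.1, -0.5]
gripper_width: 49.9
gripper_force: 0.0
```

Emit:
step_arm(plan=[0,0,0.05,0,0,0,0,0,0.05,0,0,0,0,0,0,0,0,0])

```text
time_s: 5.9
ee_pos: [431.1, -194.6, 16.2]
ee_rot: [180.0, -0.0, 65.7]
force: [0.8, -0.6, 0.7]
gripper_width: 50.0
gripper_force: 0.0
```

Emit:
step_arm(plan=[0.6,0,0,0,0,0,0.6,0,0,0,0,0,0.6,0,0,0,0,0,0.6,0,0,0,0,0,0.6,0,0,0,0,0])

```text
time_s: 6.32
ee_pos: [443.8, -166.5, 16.1]
ee_rot: [-180.0, -0.0, 65.7]
force: [-1.3, 0.1, 0.1]
gripper_width: 50.3
gripper_force: 0.0
```

Emit:
step_arm(plan=[0.2,0,0,0,0,0,0.2,0,0,0,0,0,0.2,0,0,0,0,0])

```text
time_s: 6.57
ee_pos: [446.1, -161.6, 16.1]
ee_rot: [180.0, -0.0, 65.7]
force: [-0.2, -0.7, 0.5]
gripper_width: 50.0
gripper_force: 0.0
```

Run:
```python
from h import *
st=sensors.state(); print(toS(st["ee_pos"]),st["force"])
t=grab("top","p4.png")
for k in("post","post_edge","post_top"):
    for q in viewer.pinpoint(k,t)[:1]: print(k,q["score"],q["location"],toS(at_z(t,q["location"],Z[k])))
x=[]
for px in [(345.2,239.5),(333.3,279.1)]: x.append(toS(at_z(t,px,8)))
print("front corners before",x)
a=t["img"][200:320,310:410]; b=cv2.imread('pics/p1.png')[200:320,310:410]
cv2.imwrite('pics/p4c.png',cv2.resize(cv2.hconcat([cv2.cvtColor(a,cv2.COLOR_RGB2BGR),b]),None,fx=4,fy=4,interpolation=cv2.INTER_CUBIC))
```

```text
[-165.1   11.6] [-0.20481282 -0.73885286  0.54164014]
post 0.78 [366.4, 267.2] [-92.6  11.8]
post_edge 0.73 [334.8, 258.4] [-22.6  22.6]
post_top 0.61 [367.2, 265.4] [-77.6  19.1]
front corners before [array([-26.7, -23.6]), array([-37.5,  64.3])]
```

View pics/p4c.png

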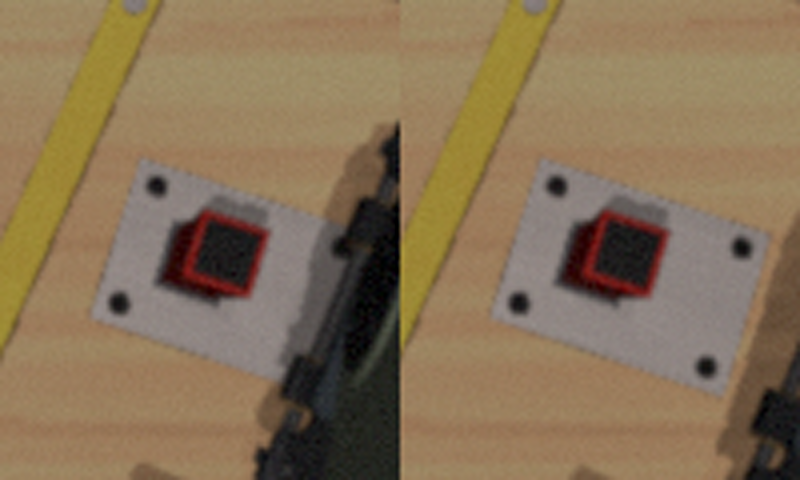

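Emit:
step_arm(plan=[-1.3,0,0,0,0,0,-1.3,0,0,0,0,0,-1.2,0,0,0,0,0,0,0,0,0,0,0])

```text
time_s: 7.1
ee_pos: [429.7, -197.9, 16.1]
ee_rot: [180.0, 0.0, 65.5]
force: [-1.9, -0.1, 0.3]
gripper_width: 50.1
gripper_force: 0.0
```

Emit:
step_arm(plan=[0,0,0.1,0,0,0,0,0,0.1,0,0,0,0,0,0,0,0,0])

```text
time_s: 7.35
ee_pos: [430.3, -196.0, 13.9]
ee_rot: [-180.0, -0.0, 65.7]
force: [0.5, 0.2, -1.2]
gripper_width: 49.9
gripper_force: 0.0
```

Emit:
step_arm(plan=[0,0,0.1,0,0,0,0,0,0.1,0,0,0,0,0,0,0,0,0])

```text
time_s: 7.6
ee_pos: [430.3, -196.1, 11.9]
ee_rot: [-180.0, -0.0, 65.7]
force: [-0.6, -0.4, 0.2]
gripper_width: 50.5
gripper_force: 0.0
```

Emit:
step_arm(plan=[0,0,0.1,0,0,0,0,0,0.1,0,0,0,0,0,0.1,0,0,0,0,0,0,0,0,0])

```text
time_s: 7.93
ee_pos: [430.1, -196.4, 8.9]
ee_rot: [-180.0, -0.0, 65.6]
force: [0.0, -0.4, -0.6]
gripper_width: 50.0
gripper_force: 0.0
```

Emit:
step_arm(plan=[0,0,0.1,0,0,0,0,0,0.1,0,0,0,0,0,0,0,0,0])

```text
time_s: 8.18
ee_pos: [430.2, -196.4, 6.9]
ee_rot: [-180.0, -0.0, 65.6]
force: [-0.9, -0.6, 0.4]
gripper_width: 49.4
gripper_force: 0.0
```

Emit:
step_arm(plan=[0,0,0.1,0,0,0,0,0,0.1,0,0,0,0,0,0,0,0,0])

```text
time_s: 8.43
ee_pos: [430.2, -196.4, 5.0]
ee_rot: [-180.0, -0.0, 65.6]
force: [0.6, -0.6, 0.7]
gripper_width: 49.8
gripper_force: 0.0
```

Emit:
step_arm(plan=[0,0,0.1,0,0,0,0,0,0.1,0,0,0,0,0,0,0,0,0])

```text
time_s: 8.68
ee_pos: [430.2, -196.4, 3.0]
ee_rot: [-180.0, -0.0, 65.6]
force: [0.6, -0.4, 0.6]
gripper_width: 50.2
gripper_force: 0.0
```

Run:
```python
from h import *
st=sensors.state(); p=st["ee_pos"]; Rt=R.from_euler('xyz',st["ee_rot"],degrees=True)
f=grab("scene","p5.png")
a=f["img"][170:290,170:330]; a=cv2.cvtColor(cv2.resize(a,None,fx=5,fy=5,interpolation=cv2.INTER_CUBIC),cv2.COLOR_RGB2BGR)
for X in[(16,25,14),(16,38.5,14),(16,-25,14),(16,-38.5,14),(-16,-38.5,14),(0,0,0),(38,89,-65),(38,-89,-65),(-38,-89,-65)]:
    q=5*(proj(f,p+Rt.apply(X))-[170,170]); cv2.circle(a,tuple(int(v) for v in q),3,(255,0,255),-1)
cv2.imwrite('pics/p5c.png',a)
```

```text
(no output)
```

View pics/p5c.png

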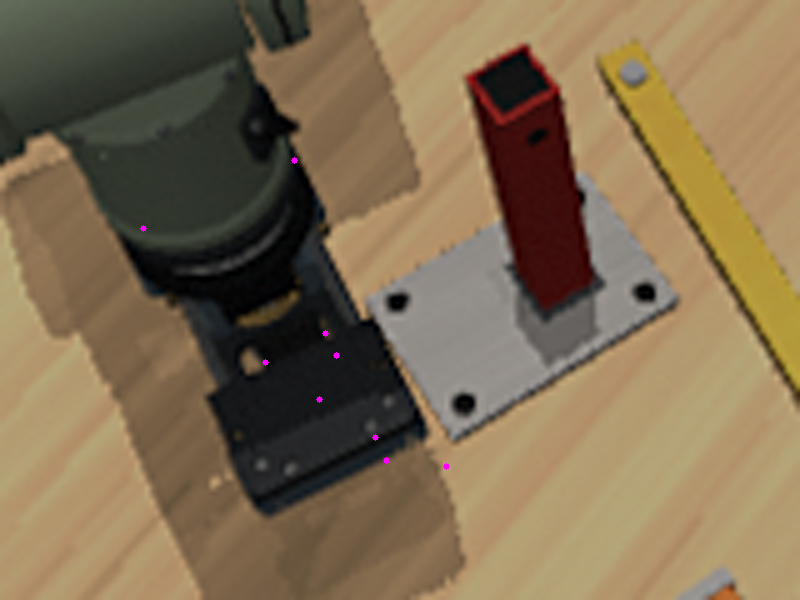

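Emit:
step_arm(plan=[0,0,0.1,0,0,0,0,0,0.1,0,0,0,0,0,0,0,0,0])

```text
time_s: 8.98
ee_pos: [430.1, -196.4, 0.9]
ee_rot: [-180.0, -0.0, 65.7]
force: [0.4, -1.1, -0.0]
gripper_width: 49.9
gripper_force: 0.0
```

Emit:
step_arm(plan=[0,0,0.1,0,0,0,0,0,0.1,0,0,0,0,0,0,0,0,0])

```text
time_s: 9.23
ee_pos: [430.1, -196.4, -1.1]
ee_rot: [-180.0, -0.0, 65.7]
force: [-0.6, -0.2, -1.1]
gripper_width: 49.8
gripper_force: 0.0
```

Run:
```python
from h import *
st=sensors.state(); print(st)
t=grab("top","p6.png"); f=grab("scene","p6s.png")
```

```text
{'time_s': 9.2333, 'qpos': array([-2.59388814e+01,  2.27571157e+01,  1.18059246e+02,  7.24597601e-03,
        3.92061369e+01, -1.59582002e+00]), 'qvel': array([ 0.10011548, -0.06193742, -0.11921812, -0.05862099,  0.16361649,
       -0.04371891]), 'effort': array([-1.47913077e-03, -3.67437208e+01, -1.46044573e+01,  4.86366358e-02,
        1.09552444e-02,  3.44950759e-04]), 'ee_pos': array([ 430.13886264, -196.40583959,   -1.08052596]), 'ee_rot': array([-1.79977637e+02, -5.20285576e-03,  6.56513220e+01]), 'force': array([-0.59675132, -0.2216083 , -1.08688484]), 'torque': array([-0.10604015,  0.07229902, -0.00620154]), 'gripper_force': 0.0, 'gripper_width': 49.81208594478163}
```

Run:
```python
from h import *
f=grab("scene")
u=(170+425/5,170+437/5); v=(170+268/5,170+512/5); w=(170+372/5,170+318/5)
for z in range(40,131,10):
    a,b=at_z(f,u,z),at_z(f,v,z); print(z,np.linalg.norm(a-b).round(1),toS(a),toS(b))
print("tcp",toS([430.2,-196.4]))
g=cv2.imread('pics/p6.png')[190:350,340:480]; g2=cv2.imread('pics/p6s.png')[150:310,170:310]
cv2.imwrite('pics/p6c.png',cv2.resize(cv2.hconcat([g,g2]),None,fx=2.85,fy=2.85,interpolation=cv2.INTER_CUBIC))
```

```text
40 75.7 [-167.   -47.6] [-242.7  -46.2]
50 74.7 [-167.2  -52.1] [-241.9  -50.6]
60 73.7 [-167.4  -56.5] [-241.2  -55.1]
70 72.8 [-167.6  -60.9] [-240.4  -59.6]
80 71.8 [-167.8  -65.4] [-239.6  -64. ]
90 70.8 [-168.   -69.8] [-238.8  -68.5]
100 69.9 [-168.2  -74.2] [-238.1  -72.9]
110 68.9 [-168.4  -78.7] [-237.3  -77.4]
120 67.9 [-168.6  -83.1] [-236.5  -81.8]
130 67.0 [-168.8  -87.6] [-235.7  -86.3]
tcp [-203.3   11.5]
```

View pics/p6c.png

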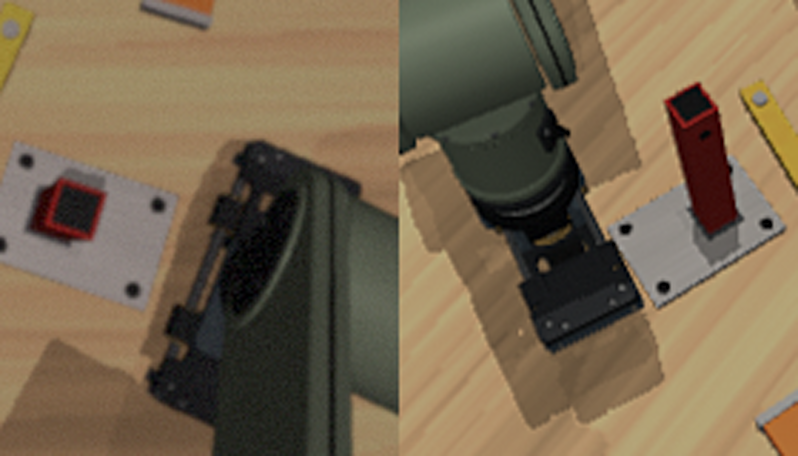

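Run:
```python
from h import *
t=grab("top");f=grab("scene")
for a in[(243,152),(252,142)]:
  for b in[(642,303),(640,293),(612,243)]:
    A=(340+a[0]/2.85,190+a[1]/2.85);B=(170+(b[0]-399)/2.85,150+b[1]/2.85)
    P=tri([t,f],[A,B]); print(a,b,P.round(1),toS(P), (proj(t,P)-A).round(1))
# +y front bottom corner in top
for z in(60,80,100,120): print(z,toS(at_z(t,(340+243/2.85,190+152/2.85),z)),toS(at_z(t,(340+150/2.85,190+383/2.85),z)))
```

```text
(243, 152) (642, 303) [ 520. -199.   99.] [-168.3  -71.2] [-0.7 -0.6]
(243, 152) (640, 293) [ 518.7 -196.2  111.2] [-166.3  -68.9] [-0.5 -0.5]
(243, 152) (612, 243) [ 508.8 -187.3  171.7] [-162.4  -56.1] [3.2 2.5]
(252, 142) (642, 303) [ 525.5 -201.8  112.8] [-168.6  -77.4] [-0.7 -0.6]
(252, 142) (640, 293) [ 524.1 -199.1  124.6] [-166.7  -75. ] [-0.5 -0.5]
(252, 142) (612, 243) [ 513.9 -190.1  183. ] [-162.7  -62. ] [3.1 2.5]
60 [-177.5  -77.5] [-177.8   95.9]
80 [-173.6  -74. ] [-173.9   94.9]
100 [-169.7  -70.5] [-170.   94.]
120 [-165.9  -67. ] [-166.1   93.1]
```

Emit:
step_arm(plan=[0,0,0.13,0,0,0,0,0,0.13,0,0,0,0,0,0.14,0,0,0,0,0,0,0,0,0])

```text
time_s: 9.82
ee_pos: [430.0, -196.4, -5.2]
ee_rot: [-180.0, -0.0, 65.6]
force: [-0.4, 0.7, -0.4]
gripper_width: 50.1
gripper_force: 0.0
```

Emit:
step_arm(plan=[0,0,0.13,0,0,0,0,0,0.13,0,0,0,0,0,0.14,0,0,0,0,0,0,0,0,0])

```text
time_s: 10.15
ee_pos: [430.1, -196.4, -9.2]
ee_rot: [-180.0, -0.0, 65.6]
force: [-0.6, 0.3, 0.3]
gripper_width: 50.0
gripper_force: 0.0
```

Emit:
step_arm(plan=[0,0,0.13,0,0,0,0,0,0.13,0,0,0,0,0,0.14,0,0,0,0,0,0,0,0,0])

```text
time_s: 10.48
ee_pos: [430.3, -196.5, -12.0]
ee_rot: [180.0, -0.0, 65.6]
force: [-1.0, 1.8, 8.3]
gripper_width: 50.1
gripper_force: 4.6
```

Contact with the bench comes at a reported z of about −11.7. So the real tip is roughly 25 mm higher than the state suggests. I raise about 3.5 mm off the bench and push.

Emit:
step_arm(plan=[0,0,-0.5,0,0,0,0.5,0,0,0,0,0,0.5,0,0,0,0,0,0.5,0,0,0,0,0,0.4,0,0,0,0,0])

```text
time_s: 10.9
ee_pos: [438.3, -178.4, -8.1]
ee_rot: [-180.0, -0.0, 65.7]
force: [-0.8, 0.0, 0.6]
gripper_width: 50.0
gripper_force: 0.0
```

Emit:
step_arm(plan=[0.3,0,0,0,0,0,0.3,0,0,0,0,0,0.3,0,0,0,0,0,0.3,0,0,0,0,0])

```text
time_s: 11.23
ee_pos: [442.0, -168.2, -8.2]
ee_rot: [-179.9, 0.1, 65.7]
force: [-3.1, -3.9, 0.7]
gripper_width: 50.5
gripper_force: 2.4
```

```bash
cat >> h.py <<'E'
def look():
    st=sensors.state(); print("tcp",toS(st["ee_pos"]),st["ee_pos"][2].round(1),"F",(st["force"][:2]@D).round(1),(st["force"][:2]@N).round(1),st["force"][2].round(1),"t",st["time_s"])
    t=grab("top","last_t.png"); f=grab("scene","last_s.png")
    for k in("post","post_edge","post_top"):
        L=[]
        for g in(t,f):
            r=viewer.pinpoint(k,g)
            if r: L.append((g,r[0]["location"])); print(k,r[0]["score"],toS(at_z(g,r[0]["location"],Z[k])))
        if len(L)==2: P=tri([a for a,_ in L],[b for _,b in L]); print("   tri",toS(P),P[2].round(1))
E
python3 -c "
from h import *
look()"
```

```text
tcp [-172.8   12.5] -8.2 F -4.9 1.2 0.7 t 11.2333
post 0.6 [-87.3   9.5]
post 0.68 [ 173.9 -185.8]
   tri [   6.8 -107.8] 199.8
post_edge 0.91 [-19.6  18.5]
post_edge 0.66 [-20.5  17.4]
   tri [-19.8  18.4] -2.2
post_top 0.64 [-65.7  14. ]
```

Now it's really pushing (4.9 N, consistent with sliding). I continue.

Emit:
step_arm(plan=[0.4,0,0,0,0,0,0.4,0,0,0,0,0,0.4,0,0,0,0,0,0.4,0,0,0,0,0,0.3,0,0,0,0,0])

```text
time_s: 12.05
ee_pos: [451.5, -150.6, -7.8]
ee_rot: [180.0, -0.0, 65.6]
force: [-2.5, -4.3, -1.9]
gripper_width: 50.1
gripper_force: 2.1
```

Emit:
step_arm(plan=[0.2,0,0,0,0,0,0.2,0,0,0,0,0,0.1,0,0,0,0,0,0.1,0,0,0,0,0])

```text
time_s: 12.38
ee_pos: [453.5, -145.7, -7.9]
ee_rot: [180.0, 0.0, 65.7]
force: [-2.6, -7.9, -1.2]
gripper_width: 49.9
gripper_force: 4.2
```

```bash
python3 -c "
from h import *
look()"
```

```text
tcp [-147.5   11.5] -7.9 F -8.2 -0.9 -1.2 t 12.3833
post 0.55 [-58.2  14.5]
post_edge 0.7 [14.3 14.7]
post_edge 0.76 [-6.8  0.6]
   tri [ 8.4 15.2] -35.0
post_top 0.59 [-49.1   7.4]
post_top 0.81 [-36.2  16.2]
   tri [-44.3   7.1] 204.5
```

Emit:
step_arm(plan=[0.1,0,0,0,0,0,0.1,0,0,0,0,0,0,0,0,0,0,0])

```text
time_s: 13.03
ee_pos: [453.2, -145.2, -7.9]
ee_rot: [-180.0, 0.2, 65.7]
force: [-5.1, -10.7, -0.3]
gripper_width: 50.1
gripper_force: 6.5
```

Emit:
step_arm(plan=[0.1,0,0,0,0,0,0,0,0,0,0,0])

```text
time_s: 13.2
ee_pos: [453.2, -145.0, -7.9]
ee_rot: [-179.9, 0.2, 65.8]
force: [-7.3, -14.7, 0.9]
gripper_width: 49.8
gripper_force: 8.5
```

Emit:
step_arm(plan=[0.1,0,0,0,0,0,0,0,0,0,0,0,0,0,0,0,0,0])

```text
time_s: 13.45
ee_pos: [453.2, -144.9, -7.8]
ee_rot: [-179.9, 0.3, 65.8]
force: [-8.5, -18.7, 1.2]
gripper_width: 50.2
gripper_force: 10.4
```

```bash
python3 -c "
from h import *
look()
a=cv2.imread('pics/last_t.png')[180:310,290:400];b=cv2.imread('pics/last_s.png')[150:280,230:360]
cv2.imwrite('pics/v9.png',cv2.resize(cv2.hconcat([a,b]),None,fx=3.3,fy=3.3,interpolation=cv2.INTER_CUBIC))
"
```

```text
tcp [-146.9   12. ] -7.8 F -20.5 -0.0 1.2 t 13.45
post 0.75 [-67.8  -0.8]
post 0.86 [-68.8  13.6]
   tri [-69.3   1.6] 22.3
post_edge 0.85 [10.8 17.8]
post_edge 0.59 [-5.8  8.6]
   tri [ 5.6 18.6] -24.2
post_top 0.83 [-48.2   4.3]
post_top 0.8 [-44.5  10.4]
   tri [-47.2   4.8] 197.1
```

View pics/v9.png

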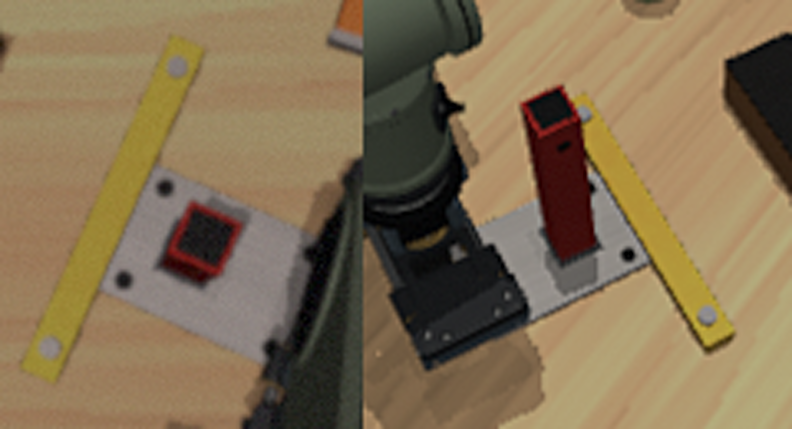

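The foot is flush: the plate's front edge (158,165)–(103,285) lies against the bar in the top view, and the scene view agrees. I retreat, rise, close the fingers and check the closed tip length.

Emit:
step_arm(plan=[-1,0,0,0,0,0,-1.5,0,0,0,0,0,-2,0,0,0,0,0,0,0,-2,0,0,0,0,0,-0.8,0,0,0], hand=5.0)

```text
time_s: 14.27
ee_pos: [437.5, -183.4, 21.5]
ee_rot: [179.9, -0.1, 65.5]
force: [0.6, -0.6, 0.6]
gripper_width: 49.8
gripper_force: 0.0
```

Emit:
step_arm(plan=[0,0,0,0,0,0,0,0,0,0,0,0,0,0,0,0,0,0,0,0,0,0,0,0,0,0,0,0,0,0], hand=0, newtons=20)

```text
time_s: 14.68
ee_pos: [436.2, -182.3, 19.6]
ee_rot: [-179.9, -0.0, 65.7]
force: [2.1, -0.1, -0.8]
gripper_width: 19.8
gripper_force: 0.0
```

Emit:
step_arm(plan=[0,0,0.2,0,0,0,0,0,0.2,0,0,0,0,0,0.2,0,0,0,0,0,0.2,0,0,0,0,0,0.1,0,0,0])

```text
time_s: 15.1
ee_pos: [436.2, -182.7, 10.7]
ee_rot: [-180.0, -0.0, 65.6]
force: [-0.5, 0.1, 0.3]
gripper_width: 0.2
gripper_force: 0.0
```

```bash
python3 -c "
from h import *
t=grab('top');f=grab('scene')
print('edge mid',toS(at_z(t,(290+130/3.3,180+225/3.3),8)),'top',toS(at_z(t,(290+207/3.3,180+236/3.3),188)))
print('top scene',toS(at_z(f,(230+(550-363)/3.3,150+111/3.3),188)))
look()
hsv=cv2.cvtColor(t['img'],cv2.COLOR_RGB2HSV)
"
```

```text
edge mid [-3.1  7.6] top [-46.2   7.8]
top scene [-46.6   4.9]
tcp [-188.4   11.7] 10.8 F 0.0 0.2 -0.1 t 15.2
post 0.83 [-61.8  13.2]
post 0.88 [-58.5  10.5]
   tri [-60.   12.4] -2.5
post_edge 0.61 [ 0.8 12.9]
post_edge 0.73 [ 4.7 18.4]
   tri [ 1.3 13.2] 11.0
post_top 0.67 [-48.9   7.3]
post_top 0.89 [-39.6  14.1]
   tri [-45.5   7.2] 200.4
```

Emit:
step_arm(plan=[0,0.1,-2.8,0,0,0,0,0.1,-2.8,0,0,0,0,0.1,-2.9,0,0,0,0,0.1,-2.9,0,0,0,0,0,-2.8,0,0,0])

```text
time_s: 16.02
ee_pos: [440.0, -184.4, 154.7]
ee_rot: [180.0, -0.0, 65.6]
force: [-0.2, -1.0, 0.5]
gripper_width: 0.2
gripper_force: 0.0
```

Emit:
step_arm(plan=[2.5,0,0,0,0,0,3,0,0,0,0,0,2.4,0,0,0,0,0,1.3,0,0,0,0,0,0,0,0,0,0,0])

```text
time_s: 16.43
ee_pos: [478.8, -98.7, 153.2]
ee_rot: [180.0, -0.1, 65.8]
force: [0.3, 0.2, 0.2]
gripper_width: 0.5
gripper_force: 0.0
```

```bash
python3 -c "
from h import *
look()"
```

```text
tcp [-94.2   8. ] 153.2 F 0.4 -0.2 0.2 t 16.4333
post 0.82 [-70.7  14.1]
post 0.97 [-57.9  10.1]
   tri [-64.3  11.8] 1.5
post_edge 0.78 [ 6.5 16.2]
post_edge 0.8 [5.5 7.9]
   tri [ 7.9 15.1] -14.2
post_top 0.72 [-52.7  11.7]
post_top 0.76 [-49.1   7.6]
   tri [-50.6  10.6] 184.4
```

Emit:
step_arm(plan=[0.5,0,0,0,0,0,0.5,0,0,0,0,0,0.4,0,0,0,0,0,0.2,0,0,0,0,0,0.2,0,0,0,0,0])

```text
time_s: 17.25
ee_pos: [485.6, -83.8, 153.1]
ee_rot: [-180.0, -0.0, 65.7]
force: [-0.2, -0.4, 0.6]
gripper_width: 0.3
gripper_force: 0.0
```

Emit:
step_arm(plan=[0.2,0,0,0,0,0,0.2,0,0,0,0,0,0.1,0,0,0,0,0])

```text
time_s: 17.5
ee_pos: [487.4, -80.3, 153.5]
ee_rot: [180.0, 0.1, 65.7]
force: [-2.0, -4.0, 3.4]
gripper_width: 0.2
gripper_force: 2.5
```

Contact is at 4.5 N, right where expected. I work out the arc rows.

```bash
python3 -c "
import numpy as np
h=164;r=np.radians
f=lambda t:np.array([-60*np.cos(r(t))+h*np.sin(r(t)),60*np.sin(r(t))+h*np.cos(r(t))])
T=[1]+list(np.arange(3,27,2.5))+list(np.arange(27.5,66,2))+list(np.arange(67,80,1))
o=[]
for a,b in zip(T,T[1:]):
    d=(f(b)-f(a))/10; o.append([d[0].round(2),-d[1].round(2)])
for i in range(0,len(o),5): print(T[min(i+5,len(T)-1)],f(T[min(i+5,len(T)-1)]).round(0),[(float(x),float(z)) for x,z in o[i:i+5]])
"
```

```text
13.0 [-22. 173.] [(0.58, -0.19), (0.73, -0.21), (0.74, -0.18), (0.75, -0.14), (0.75, -0.11)]
25.5 [ 16. 174.] [(0.76, -0.08), (0.76, -0.04), (0.76, -0.01), (0.76, 0.02), (0.76, 0.06)]
35.5 [ 46. 168.] [(0.61, 0.07), (0.6, 0.09), (0.6, 0.11), (0.6, 0.13), (0.59, 0.15)]
45.5 [ 75. 158.] [(0.58, 0.17), (0.58, 0.19), (0.57, 0.21), (0.56, 0.23), (0.56, 0.25)]
55.5 [101. 142.] [(0.55, 0.27), (0.54, 0.29), (0.53, 0.31), (0.51, 0.33), (0.5, 0.34)]
65.5 [124. 123.] [(0.49, 0.36), (0.48, 0.38), (0.46, 0.4), (0.45, 0.41), (0.44, 0.43)]
71 [136. 110.] [(0.32, 0.33), (0.21, 0.22), (0.2, 0.23), (0.2, 0.23), (0.19, 0.23)]
76 [145.  98.] [(0.19, 0.24), (0.19, 0.24), (0.18, 0.24), (0.18, 0.25), (0.17, 0.25)]
79 [150.  90.] [(0.17, 0.25), (0.16, 0.26), (0.16, 0.26)]
```

Emit:
step_arm(plan=[0.4,0,-0.15,0,0,0,0.6,0,-0.2,0,0,0,0.7,0,-0.18,0,0,0,0.75,0,-0.14,0,0,0,0.75,0,-0.11,0,0,0])

```text
time_s: 17.92
ee_pos: [501.2, -49.8, 161.2]
ee_rot: [180.0, -0.0, 65.7]
force: [-1.1, -2.9, 2.4]
gripper_width: 0.1
gripper_force: 1.9
```

Emit:
step_arm(plan=[0.76,0,-0.08,0,0,0,0.76,0,-0.04,0,0,0,0.76,0,-0.01,0,0,0,0.76,0,0.02,0,0,0,0.76,0,0.06,0,0,0])

```text
time_s: 18.33
ee_pos: [516.9, -15.0, 161.5]
ee_rot: [180.0, -0.0, 65.7]
force: [-1.0, -1.8, 1.0]
gripper_width: 0.2
gripper_force: 1.6
```

```bash
python3 -c "
from h import *
look()"
```

```text
tcp [-2.3  8.2] 161.5 F -2.0 0.2 1.0 t 18.3333
post 0.84 [-60.1   9.2]
post 0.93 [-54.6  28.2]
   tri [-59.2  11.3] 32.5
post_edge 0.85 [-1.  10.5]
```

The post is tipping as planned: its origin is at z ≈ 32, where about 27 is expected at 25°. I continue.

Emit:
step_arm(plan=[0.61,0,0.07,0,0,0,0.6,0,0.09,0,0,0,0.6,0,0.11,0,0,0,0.6,0,0.13,0,0,0,0.59,0,0.15,0,0,0])

```text
time_s: 19.15
ee_pos: [528.9, 12.2, 155.5]
ee_rot: [-180.0, -0.0, 65.7]
force: [-0.8, -2.5, 0.8]
gripper_width: 0.1
gripper_force: 1.0
```

Emit:
step_arm(plan=[0.58,0,0.17,0,0,0,0.58,0,0.19,0,0,0,0.57,0,0.21,0,0,0,0.56,0,0.23,0,0,0,0.56,0,0.25,0,0,0])

```text
time_s: 19.57
ee_pos: [540.5, 38.0, 145.1]
ee_rot: [-180.0, -0.0, 65.7]
force: [-0.3, -1.5, 1.3]
gripper_width: 0.5
gripper_force: 0.7
```

```bash
python3 -c "
from h import *
look()"
```

```text
tcp [55.8  8.8] 145.1 F -1.5 -0.3 1.3 t 19.5667
post 0.89 [-47.9   3.9]
post 0.74 [-45.2  38.6]
   tri [-50.4   8.7] 54.2
post_edge 0.94 [-0.1  7.5]
post_edge 0.96 [-13.5   5.9]
   tri [-5.7  8.8] -9.4
post_top 0.25 [ 116.9 -133.8]
```

Emit:
step_arm(plan=[0.55,0,0.27,0,0,0,0.54,0,0.29,0,0,0,0.53,0,0.31,0,0,0,0.51,0,0.33,0,0,0,0.5,0,0.34,0,0,0])

```text
time_s: 20.38
ee_pos: [551.7, 62.1, 129.6]
ee_rot: [-180.0, -0.0, 65.7]
force: [-0.9, -0.0, 0.9]
gripper_width: 0.6
gripper_force: 0.4
```

Emit:
step_arm(plan=[0.45,0,0.34,0,0,0,0.38,0,0.3,0,0,0,0.3,0,0.26,0,0,0,0.25,0,0.22,0,0,0,0.2,0,0.19,0,0,0])

```text
time_s: 20.8
ee_pos: [558.0, 76.1, 116.6]
ee_rot: [-180.0, -0.0, 65.7]
force: [-0.9, -0.2, 0.5]
gripper_width: 0.6
gripper_force: 0.2
```

Emit:
step_arm(plan=[0.23,0,0.2,0,0,0,0.22,0,0.21,0,0,0,0.22,0,0.21,0,0,0,0.22,0,0.22,0,0,0,0.21,0,0.22,0,0,0])

```text
time_s: 21.22
ee_pos: [562.5, 85.9, 106.2]
ee_rot: [180.0, -0.0, 65.6]
force: [0.2, 0.0, -0.2]
gripper_width: 0.6
gripper_force: 0.1
```

```bash
python3 -c "
from h import *
look()"
```

```text
tcp [108.5   8.7] 106.2 F 0.1 -0.2 -0.2 t 21.2167
post 0.63 [-30.5   4.8]
post 0.73 [-13.   42.9]
   tri [-28.3   8.4] 65.8
post_edge 0.91 [-1.3 13.4]
post_edge 0.71 [214.1  74. ]
   tri [ 48.2 -15.2] 223.9
post_top 0.66 [117.9 -34.8]
```

Emit:
step_arm(plan=[0.21,0,0.22,0,0,0,0.2,0,0.23,0,0,0,0.2,0,0.23,0,0,0,0.19,0,0.23,0,0,0,0.19,0,0.24,0,0,0])

```text
time_s: 22.03
ee_pos: [566.5, 95.0, 94.5]
ee_rot: [-180.0, 0.0, 65.7]
force: [-0.2, -0.6, 0.3]
gripper_width: 0.5
gripper_force: 0.0
```

Emit:
step_arm(plan=[0.19,0,0.24,0,0,0,0.18,0,0.24,0,0,0,0.18,0,0.24,0,0,0,0,0,0,0,0,0,0,0,0,0,0,0])

```text
time_s: 22.45
ee_pos: [568.6, 99.9, 87.4]
ee_rot: [-180.0, 0.0, 65.7]
force: [-0.4, -0.1, -0.3]
gripper_width: 0.7
gripper_force: 0.0
```

```bash
python3 -c "
from h import *
look()"
```

```text
tcp [123.7   8.9] 87.4 F -0.3 0.3 -0.3 t 22.45
post_edge 0.87 [-0.7 12. ]
post_edge 0.72 [-9.5  4.3]
   tri [-3.  11.9] -17.4
post_top 0.81 [114.9 -53.8]
```

It should be over. I withdraw straight up and back, then look.

Emit:
step_arm(plan=[0,0,-1,0,0,0,0,0,-2.5,0,0,0,0,0,-3.5,0,0,0,0,0,-3.5,0,0,0,0,0,-3.5,0,0,0])

```text
time_s: 23.27
ee_pos: [568.4, 99.7, 230.0]
ee_rot: [180.0, -0.0, 65.6]
force: [0.3, -0.4, -0.6]
gripper_width: 0.2
gripper_force: 0.0
```

Emit:
step_arm(plan=[-4,0,0,0,0,0,-4,0,0,0,0,0,-4,0,0,0,0,0,-4,0,0,0,0,0,-4,0,0,0,0,0])

```text
time_s: 23.68
ee_pos: [485.3, -83.8, 228.7]
ee_rot: [179.9, -0.0, 65.7]
force: [0.2, -0.8, -0.5]
gripper_width: 0.4
gripper_force: 0.0
```

Emit:
step_arm(plan=[-4,0,0,0,0,0,-3,0,0,0,0,0,0,0,0,0,0,0,0,0,0,0,0,0,0,0,0,0,0,0])

```text
time_s: 24.1
ee_pos: [457.7, -145.9, 228.3]
ee_rot: [179.9, -0.0, 65.6]
force: [-0.2, 0.1, 0.6]
gripper_width: 0.5
gripper_force: 0.0
```

```bash
python3 -c "
from h import *
look()
a=cv2.imread('pics/last_t.png')[140:320,230:400];b=cv2.imread('pics/last_s.png')[120:300,230:430]
cv2.imwrite('pics/v10.png',cv2.resize(cv2.hconcat([a,b]),None,fx=2.15,fy=2.15,interpolation=cv2.INTER_CUBIC))
"
```

```text
tcp [-146.     7.5] 228.3 F 0.0 0.2 0.6 t 24.1
post 0.95 [-12.9  -1.6]
post 0.86 [ 0.9 52.7]
   tri [-16.2   5.3] 85.9
post_edge 0.66 [-2.4 15.7]
post_edge 0.91 [-5.1 15.9]
   tri [-3.6 16.1] -1.3
post_top 0.64 [137.5  20. ]
post_top 0.56 [117.1 -52.3]
   tri [169.7  11.9] 70.3
```

View pics/v10.png

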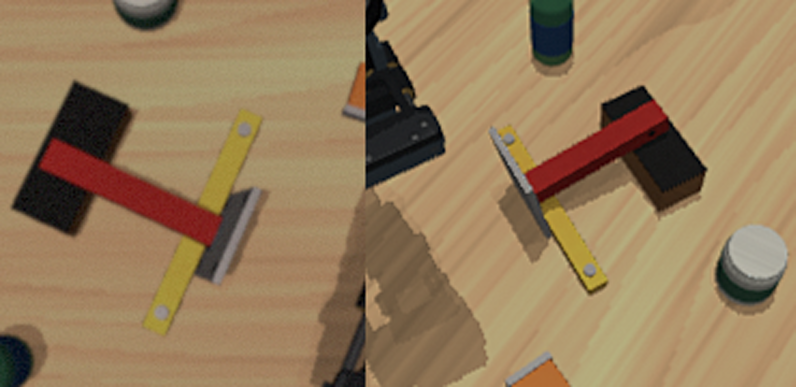

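The post lies across the bar with the tube's end on the block (tube top at (50,155) in the top view). The foot edge is at the bar and the arm is clear. I hand in.

```bash
python3 -c "
from h import *
print(env.job_done())"
```

```text
the job is handed in; nothing more can be done
None
```

The post was pushed flush to the stop bar and tipped slowly over it. It now lies still with the tube's end on the rubber-topped block, the arm is clear and nothing else was touched; the job is handed in, though no verdict came back.

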